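# Put the press's air manifold back into service

### The job

First turn the guarded regulator dial all the way down to zero and leave it there while you fit every loose valve handle, fully down, onto a square spindle of the manifold (any spindle, one handle each) and turn each fitted handle counter-clockwise to its stop, so that its valve is open. Only when all of them are fitted and open, turn the dial up until its pointer lines up with the setting clip. Do not knock the other things on the bench about.

Things in the scene. Friction and masses are not known exactly. Their poses are not given: they have to be found in the camera images.
- regulator: regulator: grey housing 130 x 130 x 24 mm fixed to the bench, with a round aluminium guard collar on top (inner radius 48 mm, wall 4 mm) that rises from z = 24 mm to z = 70 mm. The dial stands in this well, on its axis. Origin: centre of the underside; z up. A small dark stud on the floor of the well marks zero.
- dial (a joint): angle of the regulator dial, rad: 0 is zero pressure (a stop), grows as the dial is turned clockwise seen from above, up to a stop at 3.2. It turns with 0.06 N m of friction and stays where it is left.
- dial_grip (a point): a point in the middle of the dial's grip bar, on the dial's axis (which is the regulator's), 46 mm above the bench. The bar is black, 44 mm long (x), 14 mm wide (y) and 28 mm high, from 8 to 36 mm above the floor of the well, so its top lies 10 mm below the collar's rim. The x axis of this frame is the direction of the pointer (white nose at the foot of the bar and white line on top); z is up. The bar stands on a disc of radius 25 mm.
- set_clip: setting clip: 8 mm wide steel clip fixed over the collar's rim, reaching 3.5 mm into the well (its tongue on the well's floor, 2 mm thick, reaches to radius 38 mm). Origin: at bench height on the dial's axis; its x axis points from the dial's axis to the clip. The dial is set when the dial's x axis points the same way as this x axis (dial angle between 1.7 and 2.6 rad).
- manifold: valve manifold: aluminium block 60 x 290 x 30 mm (x, y, z), fixed to the bench, with three upright spindles 90 mm apart along its y axis, the middle one in the middle. Origin: centre of the underside; z up.
- valve_0 (a joint): angle of the valve spindle at manifold y = -90 mm, rad: 0 shut, grows counter-clockwise seen from above, open at a stop at 1.2. Friction 0.12 N m; it stays where it is left.
- seat_0 (a point): where the centre of a handle lies when fully seated on spindle 0: on the spindle's axis, 53 mm above the bench. The frame turns with the spindle; its x and y axes are square to the flats, z up. The spindle is a round shoulder (radius 16.5 mm, from z = 30 to 38 mm), on which the handle rests, and above it a 14 mm square, straight to z = 59 mm, tapering to 8 mm square at z = 64 mm.
- valve_1 (a joint): angle of the valve spindle at manifold y = +0 mm, rad: 0 shut, grows counter-clockwise seen from above, open at a stop at 1.2. Friction 0.12 N m; it stays where it is left.
- seat_1 (a point): where the centre of a handle lies when fully seated on spindle 1: on the spindle's axis, 53 mm above the bench. The frame turns with the spindle; its x and y axes are square to the flats, z up. The spindle is a round shoulder (radius 16.5 mm, from z = 30 to 38 mm), on which the handle rests, and above it a 14 mm square, straight to z = 59 mm, tapering to 8 mm square at z = 64 mm.
- valve_2 (a joint): angle of the valve spindle at manifold y = +90 mm, rad: 0 shut, grows counter-clockwise seen from above, open at a stop at 1.2. Friction 0.12 N m; it stays where it is left.
- seat_2 (a point): where the centre of a handle lies when fully seated on spindle 2: on the spindle's axis, 53 mm above the bench. The frame turns with the spindle; its x and y axes are square to the flats, z up. The spindle is a round shoulder (radius 16.5 mm, from z = 30 to 38 mm), on which the handle rests, and above it a 14 mm square, straight to z = 59 mm, tapering to 8 mm square at z = 64 mm.
- handle_0: loose dark steel valve handle, 110 g: a hub 34 x 30 x 30 mm (x, y, z) with a 16.4 mm square hole right through it along z, its flats along x and y, and two wings along x (94 mm over all, 14 mm wide, 12 mm high, at mid height). Origin: centre of the hub; lying flat it is 15 mm above the bench. Grip it across the hub, along y. Same both ways up and at every half turn. May be absent (None); two or three are present.
- handle_1: loose dark steel valve handle, 110 g: a hub 34 x 30 x 30 mm (x, y, z) with a 16.4 mm square hole right through it along z, its flats along x and y, and two wings along x (94 mm over all, 14 mm wide, 12 mm high, at mid height). Origin: centre of the hub; lying flat it is 15 mm above the bench. Grip it across the hub, along y. Same both ways up and at every half turn. May be absent (None); two or three are present.
- handle_2: loose dark steel valve handle, 110 g: a hub 34 x 30 x 30 mm (x, y, z) with a 16.4 mm square hole right through it along z, its flats along x and y, and two wings along x (94 mm over all, 14 mm wide, 12 mm high, at mid height). Origin: centre of the hub; lying flat it is 15 mm above the bench. Grip it across the hub, along y. Same both ways up and at every half turn. May be absent (None); two or three are present.
- paste_tin: blue tin, 57 mm across and 44 mm high; a bystander, to be left where it is. Origin: centre of the underside.
- marker: felt marker lying, 124 mm long (along its y), 17 mm thick; a bystander, to be left where it is. Origin: centre of the underside.
- driver_blu: screwdriver with a blue handle, lying, 204 mm long (along its y); a bystander, to be left where it is. Origin: centre of the underside.
- glue_bottle: red squeeze bottle, 34 mm across and 95 mm high; a bystander, to be left where it is. Origin: centre of the underside.
- grease_tin: red-brown tin, 63 mm across and 36 mm high; a bystander, to be left where it is. Origin: centre of the underside.
- mug: white mug, 95 mm high; a bystander, to be left where it is. Origin: centre of the underside.

How it is judged:
By the outcome, as a careful person would: the job done as asked, in the order asked, and still so for the second after the job is handed in, with the robot touching nothing.
Of handle_0, handle_1, handle_2 only 2 to 3 are there at a start; the rules pass over those that are not, and their reading is None.
At some moment in a run one of handle_0, handle_1, handle_2 may be knocked a few centimetres aside while the robot is not near it.
Once in a run the grip may slacken for a moment while it holds something.
It also fails if it takes over 210 s, if anything falls off the work surface, if the arm or the gripper's body presses on something with over 40 N, if the wrist force passes 120 N, or if a joint passes its speed limit or range.

### The arm

A 7-joint arm with a two-finger parallel gripper is mounted at the origin on the work surface; the furniture and walls round the work are solid. World frame = base frame: x ahead of the robot, y to its left, z up, the work surface at z = 0. Lengths are in mm, angles in rad, forces in N, time in s.
With the tool pointing down it reaches from about 425 to 875 mm from the base axis. Payload 9.9 kg.
Tool frame: the origin (TCP) lies at the very end of the fingers, on their centre line; the grasp point (between the pads) lies 19 mm behind it (robot.grasp_offset is the distance from the TCP to the grasp point, in mm); y points along the fingers, z is the direction in which the jaws open and shut, and the axes are right-handed (so a half turn about y gives the same grasp; the last joint's range is limited). The gripper opens to 85 mm and grips with 20 to 120 N. Pads are 22 mm wide; open, the fingers measure 114 mm over their backs; the gripper's body (76 mm by 85 mm) begins 54 mm behind the grasp point. The pads swing forward as they close: fully open they stand 13 mm farther back than shut.
Start: joints at [-1.432, 0.576, 0.025, 1.437, -0.015, 1.129, -0.057], TCP at [149.141, 658.321, 231.289] pointing down, gripper open.
Joint ranges: [-2.76, 2.76], [-0.34, 2.15], [-1.52, 1.57], [0.19, 2.46], [-1.09, 4.23], [0.17, 1.99], [-2.82, 2.82]. Speed limits (rad/s): [2.22, 2.22, 3.01, 3.01, 3.14, 3.14, 3.14].

### API

Orientations are given as [roll, pitch, yaw] about the fixed x, y, z axes, in that order (R = Rz(yaw) Ry(pitch) Rx(roll)).
In Python, from station import robot gives the robot as it stands. The module is installed in compiled form; this text tells all that it offers.
- The arm moves only by the tool move_arm, never from a script. Its argument "motion" is a list that holds one entry, the list of rows, each a list of 5 numbers: the opening, from 0 (shut) to 1 (fully open), then the shift along the tool's x, y, z in mm, then the turn about the tool's y in degrees. A call has 1 to 20 rows; each row is the pose to reach, as a shift and turn from the pose commanded when the call began, along the tool's axes at that moment; what a row does not reach only later rows make up. A row lasts 1/10 s, in which the tool goes at most 50 mm and 8.59 degrees, less where a joint would pass 70% of its speed; a pose out of reach is approached as far as the arm can. A call with a gripper value outside its range is refused whole. The fingers move at their own pace and stop on an object; "squeeze" is the grip in N (left out, the last holds). Time passes only in rows, so rows that repeat a pose let the fingers close. It gives the time, the measured TCP pose, the force and the opening at its end, in the units of the state.
- robot.observe(): the state, without advancing time (a new reading comes with each control period).
- robot.camera(name): name is "side" or "top" or "wrist"; returns (picture, depth): 480x640x3 uint8, blue, green, red; 480x640 float32, mm along the optical axis (not along the pixel's ray), 0 where there is no reading.
- robot.camera_params(name): a dict with "fx", "fy", "cx", "cy" (pixels), "k1" (the pictures are not rectified: a ray, as slopes to the right and down, at radius r is drawn at 1 + k1 r^2 times it, then the intrinsics apply), "extrinsics" (4x4, takes a point from world to camera coordinates). Camera axes: x right, y up, looking along -z (the intrinsics and any distortion apply to the point x, -y, -z); pixel columns grow to the right and rows downward; lengths in mm; the calibration is good to about 2 mm. A picture is of the moment at which its call begins: read the wrist's pose just before it. camera_params takes no time and is no camera call; for the wrist camera it gives the pose at the moment of the call.
- robot.job_done(): hands the job in, once; it reports no verdict.
The state is a dict: "t": time; "joint_positions": joint angles; "joint_velocities": joint speeds; "joint_torque": joint torques, N m; "ee_pos": TCP position; "orientation": TCP orientation; "ft_force": force on the tool from outside, world axes, zero at the start; "moment": the same for the moment, N m; "gripper_width": opening from 0.0 (shut) to 1.0 (fully open).
Only numpy, scipy, OpenCV 4.12 (cv2) and the standard library are available. Lean on these libraries where they do the work, as an engineer would, in place of code of your own. Each camera call takes 0.05 s, during which the arm holds its last target. There are 200 camera calls.

## Working session

There is one attempt and no reset: what is moved stays moved. The work goes in short steps, Python scripts to look and compute and a tool call to move; the robot and the scene stay as the last step left them, time stands still between calls to the robot, and variables do not carry over. Pictures are saved under pics/ and viewed, about 12 in all and at most 16, crops included, and the job is handed in when it is done.

Besides the shell and the picture viewer there is one more tool, called after "Request:" as name([rows], argument=value, ...), one row to a line, values as JSON. move_arm: Moves the arm, as the interface text tells. Its arguments: {"type":"object","properties":{"motion":{"type":"array"},"squeeze":{"type":"number"}},"required":["motion"]}

```bash
mkdir -p pics
cat > h.py <<'E'
import numpy as np, cv2
from station import robot
from scipy.spatial.transform import Rotation as R
def cam(n):
    P=robot.camera_params(n); im,d=robot.camera(n); return im,d,P
def world(d,P,u=None,v=None):
    """world points of pixels (all if none given)"""
    if u is None: v,u=np.mgrid[0:480,0:640]
    u=np.asarray(u,float);v=np.asarray(v,float)
    K=np.array([[P['fx'],0,P['cx']],[0,P['fy'],P['cy']],[0,0,1.]])
    s=np.stack([u.ravel(),v.ravel()],1)[:,None]
    q=cv2.undistortPoints(s,K,np.array([P['k1'],0,0,0.]))[:,0]
    z=d[v.astype(int).ravel(),u.astype(int).ravel()]
    c=np.stack([q[:,0]*z,-q[:,1]*z,-z,np.ones_like(z)],1)
    w=(np.linalg.inv(P['extrinsics'])@c.T).T[:,:3]
    w[z==0]=np.nan
    return w.reshape(u.shape+(3,))
def ray(P,u,v,h):
    """world point of pixel at height h"""
    K=np.array([[P['fx'],0,P['cx']],[0,P['fy'],P['cy']],[0,0,1.]])
    q=cv2.undistortPoints(np.array([[[u,v]]],float),K,np.array([P['k1'],0,0,0.]))[0,0]
    E=np.linalg.inv(P['extrinsics']);o=E[:3,3];r=E[:3,:3]@[q[0],-q[1],-1]
    return o+r*(h-o[2])/r[2]
def pose():
    s=robot.observe(); return s,np.array(s['ee_pos']),R.from_euler('xyz',s['orientation']).as_matrix()
E
python3 - <<'E'
from h import *
s,p,M=pose(); print(s); print(M.round(3))
for n in ('top','side','wrist'):
    im,d,P=cam(n); cv2.imwrite(f'pics/{n}0.png',im); np.save(f'pics/{n}0.npy',d)
    print(n,P['fx'],np.linalg.inv(P['extrinsics']).round(2).tolist(),P['k1'])
import pickle;
E
```

```text
{'t': 0.0, 'joint_positions': array([-1.43183068,  0.57653163,  0.02485603,  1.43791275, -0.01497862,
        1.12898613, -0.0564838 ]), 'joint_velocities': array([ 0.00143559,  0.00180967, -0.00057854, -0.00131964,  0.00106237,
       -0.0010525 , -0.00055823]), 'joint_torque': array([-1.26339660e-04, -7.65752149e+01,  2.25016907e+00, -2.85975784e+01,
        1.52749481e-02,  1.25392459e-02,  2.47197829e-05]), 'ee_pos': array([149.03470751, 657.87957   , 230.44157905]), 'orientation': array([-1.57244570e+00, -1.12158356e-04, -2.22716177e-01]), 'ft_force': array([ 0.14715498, -0.26110166,  0.88116454]), 'moment': array([-0.01233438, -0.01371164, -0.02758725]), 'gripper_width': 0.9996293956268425}
[[ 0.975 -0.     0.221]
 [-0.221 -0.002  0.975]
 [ 0.    -1.    -0.002]]
top 447.9684282583528 [[0.01, 0.99, -0.15, 449.38], [-1.0, 0.02, 0.02, -28.05], [0.03, 0.15, 0.99, 1041.19], [0.0, 0.0, 0.0, 1.0]] -0.02993935645944028
side 452.0446586333858 [[0.95, 0.24, -0.18, 416.74], [-0.3, 0.78, -0.55, -606.07], [0.01, 0.58, 0.82, 911.28], [0.0, 0.0, 0.0, 1.0]] -0.05632541082133134
wrist 338.3310532940278 [[0.22, -0.93, -0.29, 74.83], [0.98, 0.21, 0.07, 676.48], [-0.0, -0.3, 0.95, 374.37], [0.0, 0.0, 0.0, 1.0]] -0.007818981086548417
```

View pics/top0.png

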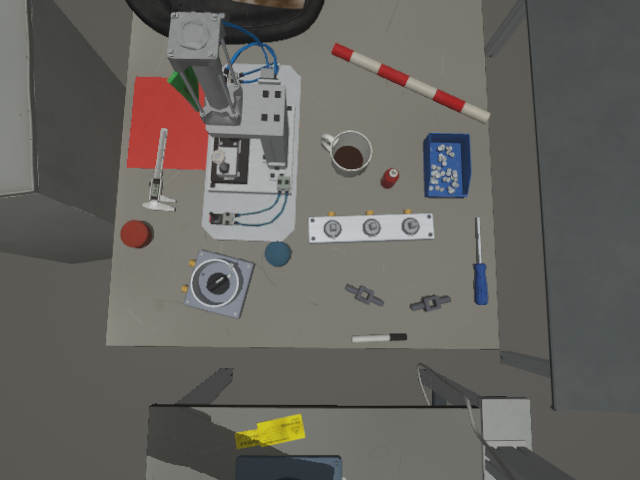

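View pics/side0.png

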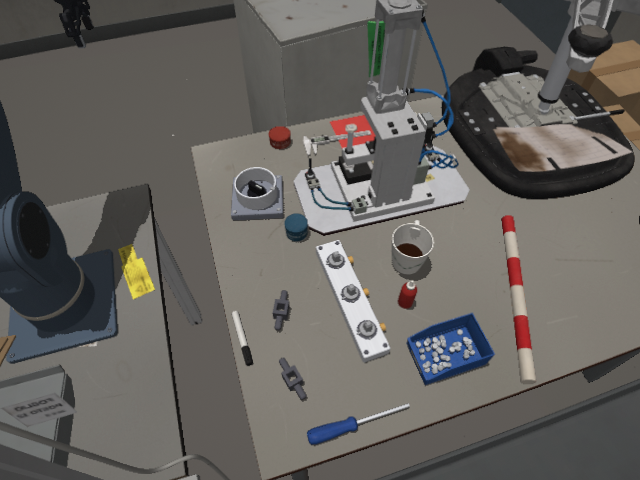

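The top view shows two handles, at (364,294) and (431,302). The regulator is at (218,283), and the manifold's spindles are at (333,229), (372,227) and (410,226). No third handle is visible, though the press could be hiding one. Next I'll measure these from depth.

Run:
```python
from h import *
P=robot.camera_params('top');d=np.load('pics/top0.npy');im=cv2.imread('pics/top0.png')
W=world(d,P)
for n,(u,v) in dict(bench=(330,320),reg=(218,283),s0=(333,229),s1=(372,227),s2=(410,226)).items(): print(n,W[v,u].round(1))
def box(u0,u1,v0,v1,z0,z1):
    w=W[v0:v1,u0:u1].reshape(-1,3); w=w[(w[:,2]>z0)&(w[:,2]<z1)]; 
    r=cv2.minAreaRect(w[:,:2].astype(np.float32)); e=np.linalg.eigh(np.cov(w[:,:2].T))[1][:,1]
    return w, r, np.degrees(np.arctan2(e[1],e[0])).round(1)
for n,b in dict(hA=(340,390,275,312,8,40),hB=(405,455,285,318,8,40),man=(300,440,205,250,22,40),sq0=(322,345,217,240,50,75),sq1=(361,383,216,238,50,75),sq2=(400,421,215,237,50,75),
  collar=(180,260,245,325,60,80),tin=(262,294,238,270,30,60),bottle=(378,402,165,190,60,120),marker=(345,412,328,345,6,30)).items():
    w,r,a=box(*b); print(n,len(w),'mean',w.mean(0).round(1),'rect',[np.round(x,1) for x in r],'ax',a)
w,_,_=box(180,260,245,325,60,80)
A=np.c_[2*w[:,:2],np.ones(len(w))];x=np.linalg.lstsq(A,(w[:,:2]**2).sum(1),rcond=None)[0];print('circ',x[:2],np.sqrt(x[2]+x[0]**2+x[1]**2))
cv2.imwrite('pics/crop.png',np.hstack([cv2.resize(im[240:325,180:260],None,fx=5,fy=5,interpolation=3),cv2.resize(cv2.imread('pics/side0.png')[160:225,225:290],(400,425),interpolation=3)]))
```

```text
bench [409.6 -88.    0.6]
reg [488.2 159.4  60. ]
s0 [610.4 -89.6  63.7]
s1 [ 616.5 -176.6   62.1]
s2 [ 620.3 -262.    61.6]
hA 330 mean [ 468.2 -163.4   24.2] rect [array([ 468.3, -164.5]), array([91.1, 30.8]), np.float64(63.2)] ax 64.4
hB 356 mean [ 451.  -314.5   24.2] rect [array([ 451.2, -316. ]), array([30.4, 92.5]), np.float64(13.3)] ax 103.7
man 3028 mean [ 619.6 -177.1   30.5] rect [array([ 625.5, -179.8]), array([ 71.8, 288.3]), np.float64(2.6)] ax 93.0
sq0 46 mean [615.4 -90.2  61. ] rect [array([615.6, -90. ]), array([14.3, 13.6]), np.float64(1.6)] ax -140.8
sq1 47 mean [ 619.  -179.8   60.9] rect [array([ 620., -181.]), array([13.7, 15.2]), np.float64(20.5)] ax 90.4
sq2 46 mean [ 623.9 -267.2   60.9] rect [array([ 624.6, -268.5]), array([13.5, 14.5]), np.float64(10.3)] ax 119.5
collar 425 mean [491.1 165.6  67.7] rect [array([490.2, 164.7]), array([103.1, 103. ]), np.float64(1.7)] ax 97.7
tin 496 mean [557.8  33.8  42.6] rect [array([561.6,  34.3]), array([63., 54.]), np.float64(1.1)] ax -143.1
bottle 166 mean [ 733.3 -218.8   72.1] rect [array([ 735.9, -220.3]), array([31.4, 31.9]), np.float64(29.6)] ax 60.7
marker 379 mean [ 373.  -198.1   13.9] rect [array([ 372.4, -198. ]), array([ 15.6, 124.6]), np.float64(3.0)] ax 92.8
circ [489.76543926 165.12579647] 46.40423589753996
```

View pics/crop.png

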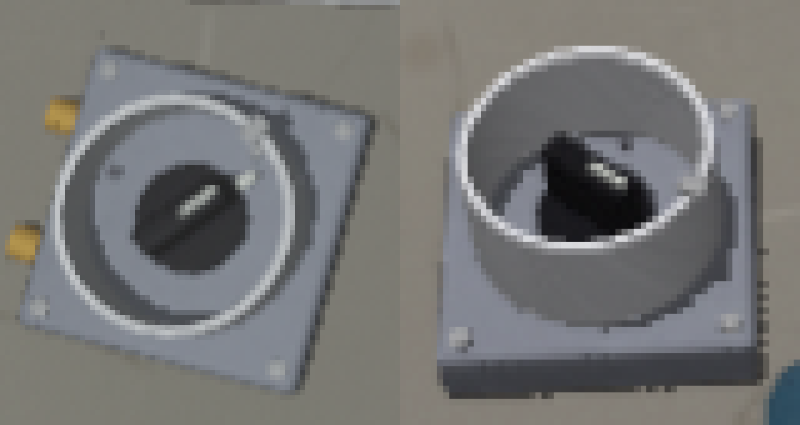

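The clearest fits are the manifold spindles (square tops 13.5–15 mm, z ≈ 61) and the collar (z ≈ 68, about 103 mm across). In the crop, the stud is at about (115,172), the pointer nose at (248,178) and the clip at (258,130). I'll move above the regulator for a closer look.

Request:
move_arm([
  [[0.4,220,0,-202,10],[0.4,441,0,-405,20],[0.4,441,0,-405,20],[0.4,441,0,-405,20],[0.4,441,0,-405,20],[0.4,441,0,-405,20],[0.4,441,0,-405,20],[0.4,441,0,-405,20],[0.4,441,0,-405,20],[0.4,441,0,-405,20],[0.4,441,0,-405,20],[0.4,441,0,-405,20],[0.4,441,0,-405,20],[0.4,441,0,-405,20],[0.4,441,0,-405,20],[0.4,441,0,-405,20]],
])

```text
t: 1.75
ee_pos: [488.9, 167.4, 231.2]
orientation: [-1.571, 0.001, -0.569]
ft_force: [-0.1, -0.5, 0.5]
gripper_width: 0.399
```

Run:
```python
from h import *
im,d,P=cam('wrist'); s,p,M=pose(); cv2.imwrite('pics/w1.png',im); np.save('pics/w1.npy',d)
import pickle; pickle.dump(P,open('pics/w1.pkl','wb'))
print(s['t'],p,M.round(3).tolist(),s['joint_positions'].round(2),s['gripper_width'])
```

```text
1.8 [488.99846991 167.36296742 231.24320096] [[0.842, -0.0, 0.539], [-0.539, 0.0, 0.842], [-0.001, -1.0, 0.0]] [-0.59  0.35  0.23  1.86 -0.1   0.95  0.69] 0.39044718037116954
```

View pics/w1.png

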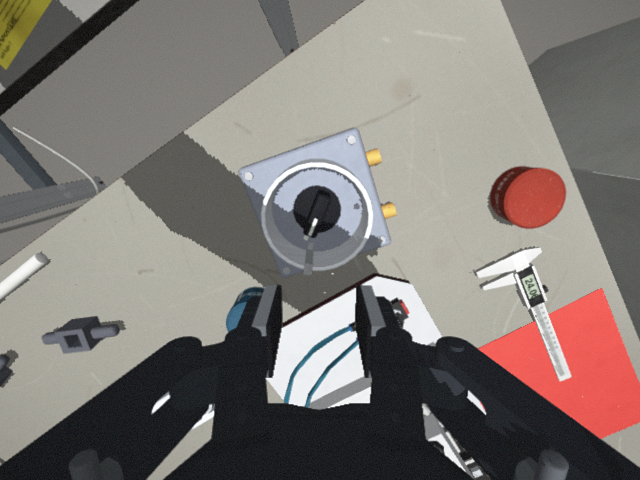

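The wrist view shows the dial's black disc at (318,210), the nose near (309,235), the clip at about (308,255) and a dark stud near (357,206).

Run:
```python
from h import *
import pickle
P=pickle.load(open('pics/w1.pkl','rb'));im=cv2.imread('pics/w1.png');d=np.load('pics/w1.npy')
cv2.imwrite('pics/c1.png',cv2.resize(im[150:280,250:390],None,fx=5,fy=5,interpolation=3)[:600])
W=world(d,P)[140:285,245:400].reshape(-1,3)
w=W[(W[:,2]>66)&(W[:,2]<76)]
A=np.c_[2*w[:,:2],np.ones(len(w))];x=np.linalg.lstsq(A,(w[:,:2]**2).sum(1),rcond=None)[0];print('circ',x[:2],np.sqrt(x[2]+x[0]**2+x[1]**2),w[:,2].mean())
w=W[(W[:,2]>54)&(W[:,2]<64)&(np.hypot(*(W[:,:2]-x[:2]).T)<30)]
print(len(w),w.mean(0),cv2.minAreaRect(w[:,:2].astype(np.float32)))
```

```text
circ [489.57803755 167.43104101] 49.51884228005606 70.7032916601459
650 [488.943425   168.01435719  60.63369206] ((489.8119812011719, 167.36058044433594), (14.054481506347656, 43.77377700805664), 36.22324752807617)
```

View pics/c1.png

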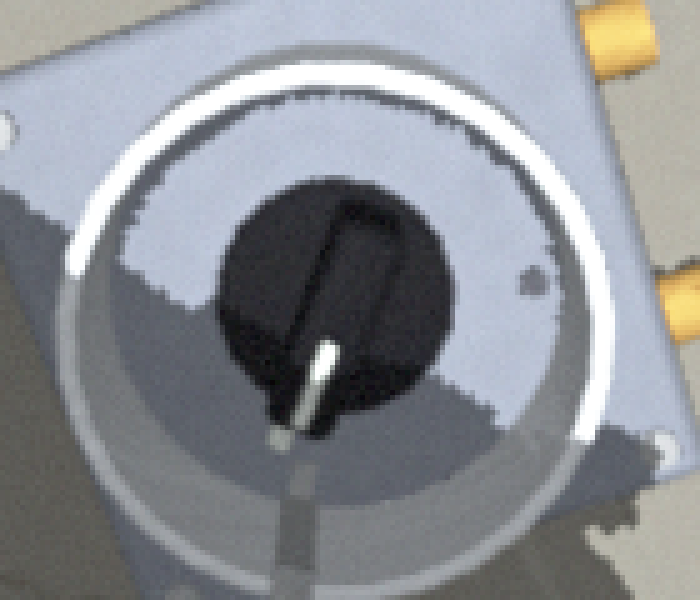

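Run:
```python
from h import *
import pickle
P=pickle.load(open('pics/w1.pkl','rb'))
c=np.array([489.7,167.4])
for n,x,y,h in (('stud',533,281,26),('tongue end',305,468,26),('clip wall mid',295,530,None),('rim',291,575,72),('nose',280,437,33),('line',328,345,60),('line2',303,425,60)):
    for hh in ([h] if h else [26,48]):
        q=ray(P,250+x/5-.4,150+y/5-.4,hh)[:2]-c; print(n,hh,np.hypot(*q).round(1),np.degrees(np.arctan2(q[1],q[0])).round(1))
```

```text
stud 26 41.4 60.4
tongue end 26 39.9 -42.5
clip wall mid 26 54.4 -42.3
clip wall mid 48 46.2 -43.3
rim 72 46.4 -43.4
nose 33 32.3 -54.4
line 60 3.4 -59.4
line2 60 20.1 -51.2
```

Run:
```python
from h import *
import pickle
P=pickle.load(open('pics/w1.pkl','rb'));d=np.load('pics/w1.npy')
w=world(d,P)[280:400,230:400].reshape(-1,3);w=w[w[:,2]>150]
t=np.array([489,167.4,231.2]);M=np.array([[.842,0,.539],[-.539,0,.842],[0,-1,0]])
q=(w-t)@M
print(np.percentile(q[:,1],[1,50,99]).round(1)); k=q[q[:,1]>np.percentile(q[:,1],70)]; print(k.min(0),k.max(0)); 
for s in (-1,1): k2=q[(np.sign(q[:,2])==s)]; print(s,k2[:,1].max(), np.percentile(np.abs(k2[:,2]),[0,2,98]))
```

```text
[-79.8 -44.4  -6. ]
[-12.47259047 -32.07980815 -29.12712   ] [11.24998156 -1.00461137 32.58380357]
-1 -1.626703601444376 [10.35514583 11.99794062 27.72883872]
1 -1.0046113657122646 [13.61604039 15.17273183 31.12656043]
```

Request:
move_arm([
  [[0.4,0.6,40,0.4,8],[0.4,0.6,80,0.4,16],[0.4,0.6,120,0.4,21.3],[0.4,0.6,150,0.4,21.3],[0.4,0.6,175,0.4,21.3],[0.4,0.6,190,0.4,21.3],[0.4,0.6,194,0.4,21.3],[0.4,0.6,194,0.4,21.3],[0.1,0.6,194,0.4,21.3],[0.1,0.6,194,0.4,21.3],[0.1,0.6,194,0.4,21.3],[0.1,0.6,194,0.4,21.3],[0.1,0.6,194,0.4,21.3]],
], squeeze=40)

```text
t: 3.1
ee_pos: [489.5, 165.5, 38.3]
orientation: [-1.572, 0.0, -0.944]
ft_force: [-4.4, -2.8, 5.4]
gripper_width: 0.157
```

Request:
move_arm([
  [[0.1,0,0,-1,-8],[0.1,0,0,-1,-16],[0.1,0,0,-1,-24],[0.1,0,0,-1,-32],[0.1,0,0,-1,-40],[0.1,0,0,-1,-48],[0.1,0,0,-1,-56],[0.1,0,0,-1,-64],[0.1,0,0,-1,-72],[0.1,0,0,-1,-80],[0.1,0,0,-1,-88],[0.1,0,0,-1,-96],[0.1,0,0,-1,-103],[0.1,0,0,-1,-109],[0.1,0,0,-1,-112],[0.1,0,0,-1,-114],[0.1,0,0,-1,-116],[0.1,0,0,-1,-118],[0.1,0,0,-1,-118]],
])

```text
t: 5.0
ee_pos: [489.4, 165.1, 38.3]
orientation: [-1.571, 0.0, 1.114]
ft_force: [-4.8, 0.7, 8.0]
gripper_width: 0.149
```

Run:
```python
from h import *
s,p,M=pose(); print(p,np.degrees(np.arctan2(M[1,0],M[0,0])),s['moment'],s['ft_force'],s['joint_positions'].round(2))
im,d,P=cam('wrist'); cv2.imwrite('pics/w2.png',im)
```

```text
[489.4273689  165.05526139  38.32088718] 63.8443105797932 [ 0.06845865  1.21758751 -1.08055598] [-4.80827065  0.73365207  7.99379401] [-0.18  0.63 -0.36  2.05  0.41  0.53  1.85]
```

Request:
move_arm([
  [[0.4,0,0,0,0],[0.4,0,0,0,0],[0.4,0,0,0,0],[0.4,0,-40,0,0],[0.4,0,-90,0,0],[0.4,0,-140,0,0],[0.4,0,-190,0,0],[0.4,0,-190,0,0],[0.4,0,-190,0,0]],
])

```text
t: 5.95
ee_pos: [490.3, 165.2, 228.5]
orientation: [-1.573, -0.002, 1.115]
ft_force: [-0.4, 0.8, -1.4]
gripper_width: 0.403
```

Run:
```python
from h import *
im,d,P=cam('wrist'); s,p,M=pose(); cv2.imwrite('pics/w3.png',im)
print(s['t'],p,np.degrees(np.arctan2(M[1,0],M[0,0])),s['gripper_width'])
W=world(d,P)[100:300,220:420].reshape(-1,3)
w=W[(W[:,2]>54)&(W[:,2]<64)&(np.hypot(*(W[:,:2]-[489.7,167.4]).T)<30)]
print(len(w),cv2.minAreaRect(w[:,:2].astype(np.float32)))
w=W[(W[:,2]>66)&(W[:,2]<76)]
A=np.c_[2*w[:,:2],np.ones(len(w))];x=np.linalg.lstsq(A,(w[:,:2]**2).sum(1),rcond=None)[0];print('circ',x[:2],np.sqrt(x[2]+x[0]**2+x[1]**2))
cv2.imwrite('pics/c3.png',cv2.resize(im[140:280,230:410],None,fx=4,fy=4,interpolation=3))
```

```text
6.0 [489.51384726 164.87743069 227.14761536] 63.9134965924971 0.40188534309591084
659 ((489.4880065917969, 166.30056762695312), (43.26383972167969, 13.9764404296875), 60.850990295410156)
circ [489.55315125 166.18849069] 49.48742282894997
```

View pics/c3.png

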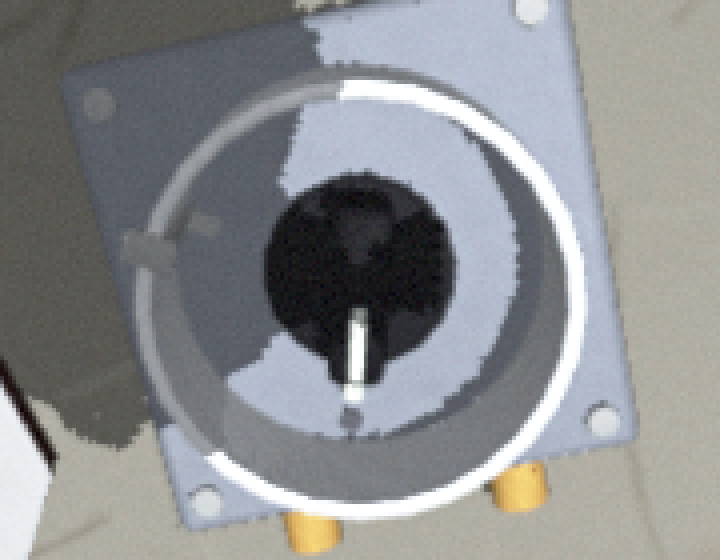

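The dial is at its zero stop: the pointer is over the stud, with the bar at 60.9° against the stud's 60.4°. Next I'll go over handle A.

Request:
move_arm([
  [[0.5,-40,0,-17,8.5],[0.5,-80,0,-33,17],[0.5,-120,0,-50,25.5],[0.5,-160,0,-66,34],[0.5,-200,0,-83,42.5],[0.5,-240,0,-100,51],[0.5,-280,0,-116,59.5],[0.5,-305,0,-126,68],[0.5,-305,0,-126,76.5],[0.5,-305,0,-126,85],[0.5,-305,0,-126,93.5],[0.5,-305,0,-126,102],[0.5,-305,0,-126,110.5],[0.5,-305,0,-126,119],[0.5,-305,0,-126,127.5],[0.5,-305,0,-126,136],[0.5,-305,0,-126,144.5],[0.5,-305,0,-126,153],[0.5,-305,0,-126,161.5],[0.5,-305,0,-126,170]],
])

```text
t: 8.0
ee_pos: [467.8, -163.9, 225.6]
orientation: [-1.574, -0.001, -1.857]
ft_force: [0.1, -0.1, 0.3]
gripper_width: 0.497
```

Request:
move_arm([
  [[0.5,0,0,0,8.5],[0.5,0,0,0,10],[0.5,0,0,0,10],[0.5,0,0,0,10]],
])

```text
t: 8.4
ee_pos: [468.5, -163.9, 226.7]
orientation: [-1.572, -0.001, -2.022]
ft_force: [-0.1, 0.2, 1.2]
gripper_width: 0.497
```

```bash
cat >> h.py <<'E'
def look(n):
    im,d,P=cam('wrist'); s,p,M=pose(); cv2.imwrite(f'pics/{n}.png',im)
    print('t',s['t'],'tcp',p.round(1),'toolx',np.degrees(np.arctan2(M[1,0],M[0,0])).round(1),'w',s['gripper_width'],'F',s['ft_force'].round(1),'q',s['joint_positions'].round(2))
    return im,d,P,world(d,P),p,M
def fit(W,c,r,z0,z1):
    w=W.reshape(-1,3);w=w[(w[:,2]>z0)&(w[:,2]<z1)&(np.hypot(*(w[:,:2]-c).T)<r)]
    q=cv2.minAreaRect(w[:,:2].astype(np.float32)); return len(w),w.mean(0).round(1),[np.round(x,1) for x in q]
E
python3 - <<'E'
from h import *
im,d,P,W,p,M=look('w4')
print('A',fit(W,[468,-164],60,8,40)); print('Ahub',fit(W,[468,-164],30,26,36))
for n,c in (('B',(451,-316)),):print(n,fit(W,c,60,8,40),fit(W,c,30,26,36))
for c in ((615,-90),(620,-180),(624,-268)): print(fit(W,c,14,58,70))
E
```

```text
t 8.45 tcp [ 468.6 -164.   226.9] toolx -115.9 w 0.5024726407826949 F [-0.2  0.6 -0.2] q [ 0.01  0.33  0.32  1.91 -0.13  0.92 -0.06]
A (1555, array([ 469.5, -160.6,   25.5]), [array([ 467.9, -163.1]), array([94.1, 29.9]), np.float64(64.0)])
Ahub (737, array([ 468.3, -162.6,   30.8]), [array([ 468. , -163.3]), array([34.2, 29.5]), np.float64(65.3)])
B (890, array([ 445.9, -301.3,   24.1]), [array([ 448.1, -301.1]), array([30.1, 64.8]), np.float64(12.7)]) (369, array([ 445.3, -312.4,   30.4]), [array([ 450.7, -315.7]), array([28.6, 35.2]), np.float64(12.1)])
(334, array([616.2, -88.9,  63.3]), [array([617.6, -88.9]), array([14.9, 14. ]), np.float64(6.8)])
(269, array([ 620.8, -177.2,   63. ]), [array([ 621.9, -178.1]), array([14.7, 14.2]), np.float64(19.2)])
(230, array([ 625.1, -266.3,   62.7]), [array([ 626.4, -268.1]), array([14.5, 15.4]), np.float64(9.9)])
```

View pics/w4.png

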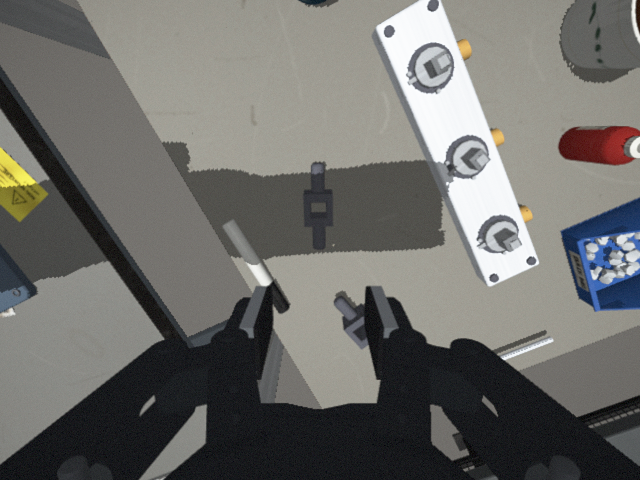

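Handle A is at (468,-163), centred in the view at (318,208), and its 94 x 30 mm size matches. Going down to grip it.

Request:
move_arm([
  [[0.6,0,45,-0.9,0],[0.6,0,90,-0.9,0],[0.6,0,135,-0.9,0],[0.6,0,175,-0.9,0],[0.6,0,205,-0.9,0],[0.6,0,218,-0.9,0],[0.6,0,223,-0.9,0],[0.6,0,223,-0.9,0],[0.2,0,223,-0.9,0],[0.2,0,223,-0.9,0],[0.2,0,223,-0.9,0],[0.2,0,223,-0.9,0],[0.2,0,223,-0.9,0]],
], squeeze=70)

```text
t: 9.75
ee_pos: [468.6, -163.8, 5.5]
orientation: [-1.569, 0.0, -2.025]
ft_force: [-1.6, -0.4, 6.9]
gripper_width: 0.336
```

Request:
move_arm([
  [[0.2,0,-20,0,0],[0.2,0,-60,0,0],[0.2,0,-110,0,0],[0.2,0,-160,0,0],[0.2,-30,-170,23,-7],[0.2,-60,-170,46,-14],[0.2,-90,-170,69,-21],[0.2,-120,-170,92,-28],[0.2,-132,-170,100,-31],[0.2,-132,-170,100,-31],[0.2,-132,-170,100,-31]],
])

```text
t: 10.85
ee_pos: [615.1, -89.4, 174.4]
orientation: [-1.571, -0.0, -1.486]
ft_force: [0.1, -0.5, -1.3]
gripper_width: 0.338
```

Run:
```python
from h import *
im,d,P,W,p,M=look('w5')
np.save('pics/w5.npy',W)
for c in ((615,-90),(620,-180),(624,-268)): print(fit(W,c,14,62,70),fit(W,c,14,50,70))
```

```text
t 10.9 tcp [614.7 -89.9 174.5] toolx -85.2 w 0.3362221506360457 F [-0.4 -0.2 -1. ] q [-0.03  0.55  0.15  1.67 -0.1   0.93  0.25]
(0, array([nan, nan, nan]), [array([0., 0.]), array([0., 0.]), np.float64(0.0)]) (0, array([nan, nan, nan]), [array([0., 0.]), array([0., 0.]), np.float64(0.0)])
(0, array([nan, nan, nan]), [array([0., 0.]), array([0., 0.]), np.float64(0.0)]) (0, array([nan, nan, nan]), [array([0., 0.]), array([0., 0.]), np.float64(0.0)])
(0, array([nan, nan, nan]), [array([0., 0.]), array([0., 0.]), np.float64(0.0)]) (32, array([ 625.9, -262.2,   59.6]), [array([ 626.9, -262.2]), array([ 4.2, 14.3]), np.float64(77.9)])h.py:32: RuntimeWarning: Mean of empty slice.
  q=cv2.minAreaRect(w[:,:2].astype(np.float32)); return len(w),w.mean(0).round(1),[np.round(x,1) for x in q]
  ret = um.true_divide(
```

View pics/w5.png

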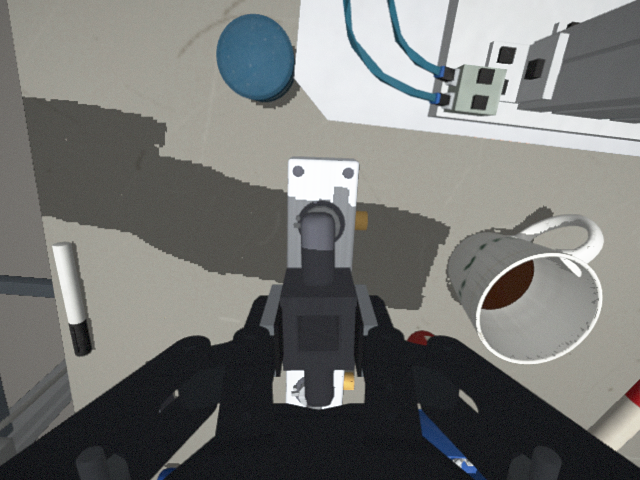

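The handle hides spindle 0 from here, so I'll step aside along tool x to measure it.

Request:
move_arm([
  [[0.2,40,0,0,0],[0.2,75,0,0,0],[0.2,75,0,0,0],[0.2,75,0,0,0]],
])

```text
t: 11.3
ee_pos: [621.0, -165.6, 174.6]
orientation: [-1.571, -0.0, -1.489]
ft_force: [-0.3, 0.7, -2.2]
gripper_width: 0.339
```

Run:
```python
from h import *
im,d,P,W,p,M=look('w6'); np.save('pics/w6W.npy',W)
print(fit(W,[616,-90],14,58,70),fit(W,[616,-90],14,62.5,70),fit(W,[616,-90],22,36,42))
w=W.reshape(-1,3);w=w[(w[:,2]>27)&(w[:,2]<33)&(abs(w[:,0]-617)<45)&(w[:,1]>-130)&(w[:,1]<0)]
print('man',cv2.minAreaRect(w[:,:2].astype(np.float32)),w[:,1].max())
hd=(W-p)@M; k=hd.reshape(-1,3);k=k[(abs(k[:,1]+20)<25)&(abs(k[:,0])<60)&(abs(k[:,2])<12)]; print('handle tool frame',k.min(0),k.max(0))
E=np.linalg.inv(P['extrinsics'])[:3,3];print('cam',E)
u,v=[int(x) for x in (318,200)]
j=np.nanargmin(np.hypot(W[...,0]-616,W[...,1]+90)+np.where(abs(W[...,2]-60)<8,0,1e3)); v,u=divmod(j,640); print(u,v)
cv2.imwrite('pics/c6.png',cv2.resize(im[max(v-60,0):v+60,u-70:u+70],None,fx=5,fy=5,interpolation=3)); print(max(v-60,0),u-70)
```

```text
t 11.35 tcp [ 621.4 -164.   174.5] toolx -85.2 w 0.3322938887392161 F [-0.6  0.9 -0.5] q [ 0.09  0.58  0.15  1.61 -0.1   0.96  0.36]
(387, array([618.2, -88.6,  63.4]), [array([617.9, -88.6]), array([13.8, 14. ]), np.float64(5.2)]) (260, array([618.2, -88.5,  64.4]), [array([618.2, -88.5]), array([11.7, 12.3]), np.float64(5.3)]) (1023, array([617.6, -88.5,  39.1]), [array([617.1, -87.7]), array([32.6, 35.2]), np.float64(43.2)])
man ((619.5891723632812, -64.47826385498047), (135.94229125976562, 71.8792724609375), 84.47754669189453) -0.0006494139213799599
handle tool frame [-45.35575574 -27.48774849 -11.99536681] [48.58739564  4.9563472  11.99975465]
cam [615.47868677 -87.62265118 318.3850841 ]
319 134
74 249
```

View pics/c6.png

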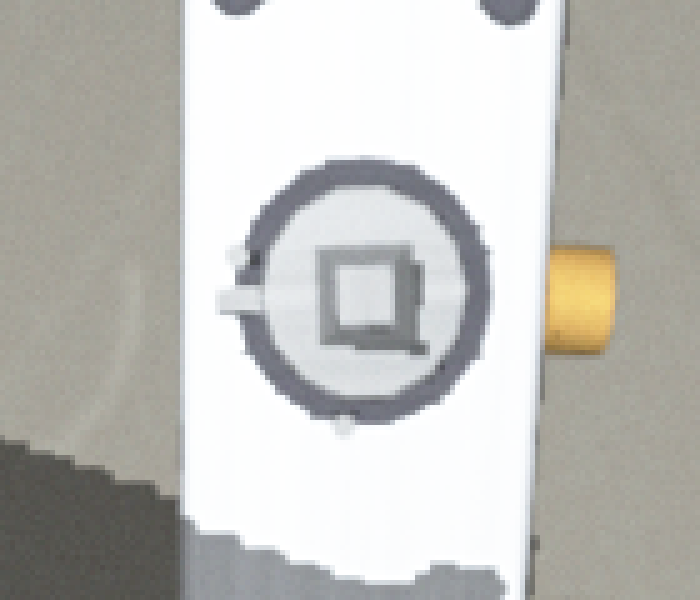

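Run:
```python
from h import *
W=np.load('pics/w6W.npy').reshape(-1,3); s,p,M=pose(); print(p)
k=W[(W[:,2]>178)&(W[:,2]<200)&(np.hypot(W[:,0]-621.2,W[:,1]+164.6)<62)]
q=(k-[621.2,-164.6,174.5])@M
wing=q[(abs(q[:,2])<9)&(abs(q[:,0])>24)]
print(len(wing),wing.min(0),wing.max(0)); 
for sgn in(-1,1):
    g=wing[np.sign(wing[:,0])==sgn]; print(sgn,len(g),g.mean(0), g[:,2].min(),g[:,2].max())
hub=q[(abs(q[:,0])<20)&(abs(q[:,2])<11)];print('hub',len(hub),hub.min(0),hub.max(0))
print('spindle rel tool',(np.array([618.2,-88.6,64])-[621.2,-164.6,174.5])@M)
```

```text
[ 621.42522912 -163.95436166  174.48983916]
2856 [-45.9801429  -18.30933582  -6.55443331] [47.96300848 -8.3404817   7.4917528 ]
-1 1829 [-35.48070702 -15.62409582   0.40501718] -6.554433307009834 7.382226811438694
1 1027 [ 35.77515277 -16.04988633   0.72771541] -6.222098235549079 7.491752796973675
hub 3400 [-19.99973649 -25.50640968 -10.99909377] [18.8654324  -3.51419206 10.9988032 ]
spindle rel tool [-75.93883205 110.52916503   3.44201459]
```

Request:
move_arm([
  [[0.2,-40,0,1.5,-0.5],[0.2,-76.9,0,2.9,-0.5],[0.2,-76.9,40,2.9,-0.5],[0.2,-76.9,80,2.9,-0.5],[0.2,-76.9,95,2.9,-0.5],[0.2,-76.9,100,2.9,-0.5],[0.2,-76.9,103,2.9,-0.5],[0.2,-76.9,106,2.9,-0.5],[0.2,-76.9,109,2.9,-0.5],[0.2,-76.9,112,2.9,-0.5],[0.2,-76.9,112,2.9,-0.5]],
])

```text
t: 12.45
ee_pos: [618.3, -87.3, 62.6]
orientation: [-1.571, -0.0, -1.476]
ft_force: [-1.4, -1.4, 1.2]
gripper_width: 0.333
```

Request:
move_arm([
  [[0.2,0,4,0,0],[0.2,0,8,0,0],[0.2,0,12,0,0],[0.2,0,15,0,0],[0.2,0,17,0,0],[0.2,0,18.5,0,0],[0.2,0,19.5,0,0],[0.2,0,19.5,0,0]],
])

```text
t: 13.25
ee_pos: [618.3, -87.3, 43.5]
orientation: [-1.571, -0.0, -1.476]
ft_force: [-6.5, -3.0, 10.1]
gripper_width: 0.343
```

Request:
move_arm([
  [[0.2,0,0,0,-7],[0.2,0,0,0,-14],[0.2,0,0,0,-21],[0.2,0,0,0,-28],[0.2,0,0,0,-35],[0.2,0,0,0,-42],[0.2,0,0,0,-49],[0.2,0,0,0,-56],[0.2,0,0,0,-62],[0.2,0,0,0,-66],[0.2,0,0,0,-69],[0.2,0,0,0,-72],[0.2,0,0,0,-72]],
])

```text
t: 14.55
ee_pos: [616.3, -89.4, 43.4]
orientation: [-1.574, 0.003, -0.22]
ft_force: [-12.0, -7.3, 14.0]
gripper_width: 0.334
```

Run:
```python
from h import *
s,p,M=pose(); print(p,np.degrees(np.arctan2(M[1,0],M[0,0])),s['moment'],s['ft_force'],s['joint_positions'].round(2),s['gripper_width'])
```

```text
[616.33798262 -89.37966337  43.44194891] -12.59746443704137 [-1.62437447  2.59445141 -0.05578852] [-12.03567326  -7.32785671  14.0073509 ] [ 0.21  0.71 -0.24  1.77  0.25  0.7   1.19] 0.33439750920073935
```

Request:
move_arm([
  [[0.2,-1.1,0,-1.8,0],[0.2,-1.1,0,-1.8,-3],[0.2,-1.1,0,-1.8,-6],[0.2,-1.1,0,-1.8,-8],[0.2,-1.1,0,-1.8,-10],[0.2,-1.1,0,-1.8,-10]],
])

```text
t: 15.15
ee_pos: [615.7, -90.2, 43.5]
orientation: [-1.573, 0.002, -0.046]
ft_force: [-9.8, -5.9, 13.1]
gripper_width: 0.341
```

```bash
cat > m.py <<'E'
from h import *
s,p,M=pose(); print(s['t'],p.round(1),'toolx',np.degrees(np.arctan2(M[1,0],M[0,0])).round(1),'mom',s['moment'].round(2),'F',s['ft_force'].round(1),s['joint_positions'].round(2),s['gripper_width'])
E
python3 m.py
```

```text
15.15 [615.7 -90.2  43.5] toolx -2.6 mom [-1.25  2.19 -0.26] F [-9.8 -5.9 13.1] [ 0.25  0.72 -0.29  1.77  0.3   0.7   1.32] 0.3408353543630801
```

Request:
move_arm([
  [[0.2,-1,0,-0.5,-2],[0.2,-1,0,-0.5,-4],[0.2,-1,0,-0.5,-6],[0.2,-1,0,-0.5,-6]],
])

```text
t: 15.55
ee_pos: [615.6, -90.5, 43.5]
orientation: [-1.572, 0.001, 0.058]
ft_force: [-6.3, -5.7, 10.1]
gripper_width: 0.339
```

```bash
python3 m.py
```

```text
15.55 [615.6 -90.5  43.5] toolx 3.3 mom [-1.2   1.45 -0.71] F [-6.3 -5.7 10.1] [ 0.26  0.72 -0.32  1.77  0.32  0.71  1.4 ] 0.33858503446477234
```

Request:
move_arm([
  [[0.55,0,0,0,0],[0.55,0,0,0,0],[0.55,0,0,0,0],[0.55,0,-5,0,0],[0.55,0,-25,0,0],[0.55,0,-75,0,0],[0.55,0,-125,0,0],[0.55,0,-175,0,0],[0.55,0,-185,0,0],[0.55,0,-185,0,0]],
])

```text
t: 16.55
ee_pos: [617.3, -88.6, 230.5]
orientation: [-1.572, -0.005, 0.06]
ft_force: [-0.6, 0.5, 0.6]
gripper_width: 0.547
```

Run:
```python
from h import *
im,d,P,W,p,M=look('w7')
print('hub',fit(W,[617,-90],28,64,74),'all',fit(W,[617,-90],60,50,74),'wing',fit(W,[617,-90],60,52,63))
print('B',fit(W,[451,-316],60,8,40),fit(W,[451,-316],30,26,36))
```

```text
t 16.6 tcp [616.2 -88.7 228.2] toolx 3.4 w 0.5479846453885737 F [ 0.1  0.5 -0.7] q [ 0.31  0.52 -0.39  1.58  0.21  1.09  1.5 ]
hub (1001, array([617. , -88.7,  68.6]), [array([617.7, -88.6]), array([34.4, 30. ]), np.float64(0.5)]) all (2051, array([614.7, -88.7,  64. ]), [array([617.2, -88.6]), array([92.9, 30. ]), np.float64(0.5)]) wing (999, array([612.4, -88.7,  59.5]), [array([616.7, -90.8]), array([29.1, 92.5]), np.float64(82.8)])
B (2552, array([ 455.9, -313.8,   23.3]), [array([ 454.4, -314.6]), array([25.1, 93.7]), np.float64(13.1)]) (875, array([ 457.7, -314.8,   30.4]), [array([ 454.7, -315. ]), array([24.6, 35.4]), np.float64(13.6)])
```

View pics/w7.png

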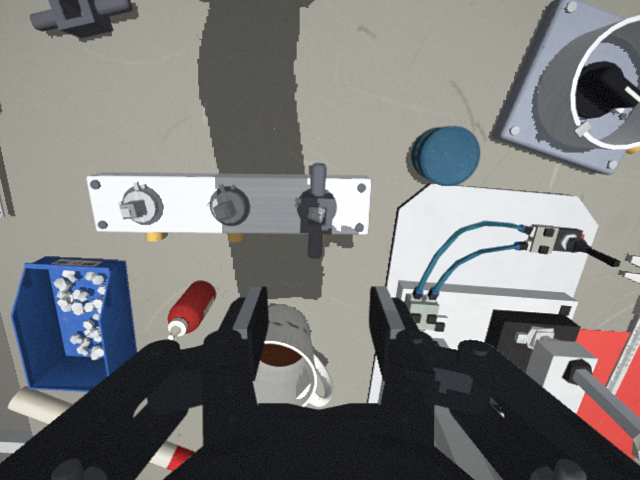

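Run:
```python
from h import *
im,d,P,W,p,M=look('w7b')
print(fit(W,[617,-88.6],9,58,66.5), fit(W,[617.3,-88.6],7,62.5,66))
j=np.nanargmin(np.hypot(W[...,0]-617,W[...,1]+88.6)+np.where(abs(W[...,2]-66)<6,0,1e3)); v,u=divmod(j,640)
cv2.imwrite('pics/c7.png',np.hstack([cv2.resize(im[v-24:v+24,u-24:u+24],(400,400),interpolation=2),cv2.resize(im[180:230,105:155],(400,400),interpolation=2)]))
```

```text
t 16.65 tcp [615.5 -88.8 226.9] toolx 3.4 w 0.5505283820130421 F [ 0.4 -0.  -1.2] q [ 0.31  0.52 -0.39  1.58  0.21  1.09  1.5 ]
(200, array([617.3, -88.6,  63.4]), [array([618.6, -89.5]), array([16.1, 14.6]), np.float64(80.7)]) (116, array([617.2, -88.6,  64.5]), [array([617.5, -88.7]), array([11.4, 11.1]), np.float64(72.4)])
```

View pics/c7.png

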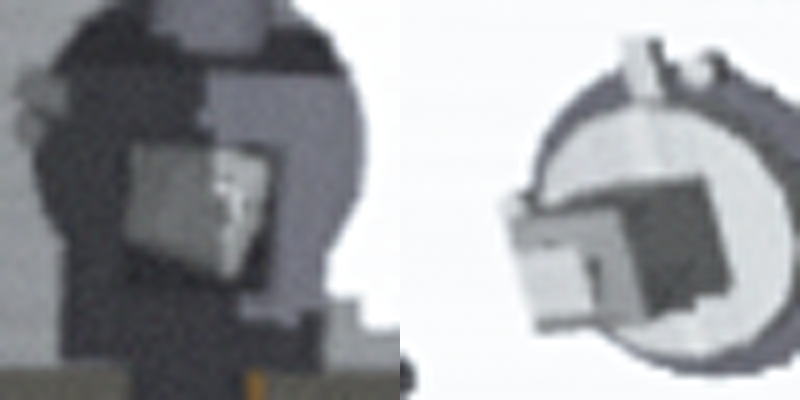

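The spindle square in the hole is now at 72–73° (5.3° + 68.75° = 74°), and the shoulder tick is on its stop stud, so valve 0 is open. Next is handle B.

Request:
move_arm([
  [[0.6,-30,0,-36,8],[0.6,-60,0,-72,16],[0.6,-90,0,-108,24],[0.6,-120,0,-144,32],[0.6,-150,0,-181,40],[0.6,-178,0,-217,48],[0.6,-178,0,-217,56],[0.6,-178,0,-217,64],[0.6,-178,0,-217,72],[0.6,-178,0,-217,80],[0.6,-178,0,-217,80],[0.6,-178,0,-217,80],[0.6,-178,0,-217,80],[0.6,-178,0,-217,80]],
])

```text
t: 18.05
ee_pos: [451.2, -316.1, 227.4]
orientation: [-1.571, 0.0, -1.334]
ft_force: [-0.2, -0.5, 0.5]
gripper_width: 0.599
```

Run:
```python
from h import *
im,d,P,W,p,M=look('w8')
print('B',fit(W,[452,-316],70,8,40)); r=fit(W,[452,-316],35,26,36); print(r)
print('tool delta',(np.r_[r[2][0],0]-p)@M)
for c in ((621,-179),(626,-268)): print(fit(W,c,14,58,70))
```

```text
t 18.1 tcp [ 451.3 -316.1  227.6] toolx -76.5 w 0.6043409542344006 F [ 0.5 -0.2  0.3] q [ 0.54  0.39 -0.01  1.77  0.01  0.97  0.76]
B (1564, array([ 450.8, -312.7,   25.5]), [array([ 451.1, -314.9]), array([30. , 92.5]), np.float64(14.2)])
(737, array([ 451.4, -314.8,   30.9]), [array([ 451.3, -315.4]), array([30. , 33.7]), np.float64(13.8)])
tool delta [ -0.64695203 227.58629957   0.24090066]
(316, array([ 620.3, -179.6,   63.2]), [array([ 622., -179.]), array([14.5, 14. ]), np.float64(20.9)])
(240, array([ 623.9, -268.1,   62.8]), [array([ 625.3, -268.5]), array([13.9, 14.1]), np.float64(8.6)])
```

Request:
move_arm([
  [[0.6,-0.5,45,0,-0.5],[0.6,-0.5,90,0,-0.5],[0.6,-0.5,135,0,-0.5],[0.6,-0.5,175,0,-0.5],[0.6,-0.5,205,0,-0.5],[0.6,-0.5,218,0,-0.5],[0.6,-0.5,223,0,-0.5],[0.6,-0.5,223,0,-0.5],[0.2,-0.5,223,0,-0.5],[0.2,-0.5,223,0,-0.5],[0.2,-0.5,223,0,-0.5],[0.2,-0.5,223,0,-0.5],[0.2,-0.5,223,0,-0.5]],
])

```text
t: 19.4
ee_pos: [452.1, -316.2, 6.5]
orientation: [-1.569, -0.002, -1.328]
ft_force: [-0.5, 0.7, 6.0]
gripper_width: 0.339
```

Request:
move_arm([
  [[0.2,0,-20,0,0],[0.2,0,-60,0,0],[0.2,0,-110,0,0],[0.2,0,-160,0,0],[0.2,18,-170,43,2],[0.2,36,-170,86,4],[0.2,54,-170,129,5],[0.2,71,-170,173,5],[0.2,71,-170,173,5],[0.2,71,-170,173,5],[0.2,71,-170,173,5],[0.2,71,-170,173,5]],
])

```text
t: 20.6
ee_pos: [635.1, -343.4, 175.6]
orientation: [-1.571, -0.001, -1.416]
ft_force: [0.6, -0.6, -1.9]
gripper_width: 0.342
```

Run:
```python
from h import *
im,d,P,W,p,M=look('w9')
c=[625.5,-268.3]
a=fit(W,c,14,58,70);b=fit(W,c,14,62.5,70);print(a,b)
sp=np.r_[(a[2][0]+b[2][0])/2,64]
k=W.reshape(-1,3);q=(k-p)@M
q=q[(q[:,1]<-2)&(q[:,1]>-30)&(abs(q[:,0])<62)&(abs(q[:,2])<9)]
wing=q[abs(q[:,0])>24];print('wing',wing.min(0),wing.max(0))
for g in (-1,1): print(g,wing[np.sign(wing[:,0])==g].mean(0))
print('spindle in tool',(sp-p)@M)
```

```text
t 20.65 tcp [ 635.3 -343.4  175.7] toolx -81.1 w 0.336571789368604 F [ 0.6 -0.3 -1.8] q [ 0.42  0.69  0.01  1.37 -0.01  1.08  0.59]
(386, array([ 626.9, -268.4,   63.3]), [array([ 626.8, -268.5]), array([14. , 13.4]), np.float64(9.0)]) (256, array([ 626.9, -268.2,   64.5]), [array([ 627. , -268.1]), array([11.7, 12.5]), np.float64(9.1)])
wing [-47.6536705  -17.9211316   -6.26113373] [46.2000402  -6.95495886  7.81777738]
-1 [-36.42298324 -14.55442266   0.7957087 ]
1 [ 34.21214145 -14.74276632   0.80906439]
spindle in tool [-75.50461004 111.61573159   3.2998614 ]
```

Request:
move_arm([
  [[0.2,-40,0,1.3,0],[0.2,-74.8,0,2.5,0],[0.2,-74.8,40,2.5,0],[0.2,-74.8,80,2.5,0],[0.2,-74.8,95,2.5,0],[0.2,-74.8,100,2.5,0],[0.2,-74.8,103,2.5,0],[0.2,-74.8,106,2.5,0],[0.2,-74.8,109,2.5,0],[0.2,-74.8,112,2.5,0],[0.2,-74.8,112,2.5,0]],
])

```text
t: 21.75
ee_pos: [627.1, -268.7, 62.9]
orientation: [-1.571, -0.0, -1.415]
ft_force: [-0.6, -0.1, -0.7]
gripper_width: 0.337
```

Request:
move_arm([
  [[0.2,0,4,0,0],[0.2,0,8,0,0],[0.2,0,12,0,0],[0.2,0,15,0,0],[0.2,0,17,0,0],[0.2,0,18.5,0,0],[0.2,0,18.5,0,0]],
])

```text
t: 22.45
ee_pos: [627.0, -268.5, 44.6]
orientation: [-1.571, 0.0, -1.415]
ft_force: [-2.8, 0.7, 2.8]
gripper_width: 0.337
```

Request:
move_arm([
  [[0.2,0,1.2,0,0],[0.2,0,1.2,0,-8],[0.2,0,1.2,0,-16],[0.2,0,1.2,0,-24],[0.2,0,1.2,0,-32],[0.2,0,1.2,0,-40],[0.2,0,1.2,0,-48],[0.2,0,1.2,0,-56],[0.2,0,1.2,0,-62],[0.2,0,1.2,0,-68],[0.2,0,1.2,0,-72],[0.2,0,1.2,0,-76],[0.2,0,1.2,0,-78],[0.2,0,1.2,0,-80],[0.2,0,1.2,0,-80]],
])

```text
t: 23.95
ee_pos: [625.2, -270.3, 44.5]
orientation: [-1.573, 0.003, -0.02]
ft_force: [-11.6, -1.5, 16.0]
gripper_width: 0.332
```

```bash
python3 m.py
```

```text
23.95 [ 625.2 -270.3   44.5] toolx -1.2 mom [-0.13  2.63 -0.37] F [-11.6  -1.5  16. ] [ 0.55  0.79 -0.38  1.6   0.37  0.83  1.57] 0.332064814260462
```

Continuing to a firm stop, with a small shift to ease the side force.

Request:
move_arm([
  [[0.2,-1.5,0,0,-2],[0.2,-1.5,0,0,-4],[0.2,-1.5,0,0,-6],[0.2,-1.5,0,0,-8],[0.2,-1.5,0,0,-8]],
])

```text
t: 24.45
ee_pos: [625.1, -270.4, 44.5]
orientation: [-1.573, 0.0, 0.119]
ft_force: [-7.9, -2.3, 12.5]
gripper_width: 0.333
```

```bash
python3 m.py
```

```text
24.45 [ 625.1 -270.4   44.5] toolx 6.8 mom [-0.37  1.52 -0.86] F [-7.9 -2.3 12.5] [ 0.58  0.8  -0.42  1.6   0.41  0.83  1.68] 0.3329586297244369
```

Request:
move_arm([
  [[0.55,0,0,0,0],[0.55,0,0,0,0],[0.55,0,0,0,0],[0.55,0,-5,0,0],[0.55,0,-25,0,0],[0.55,0,-75,0,0],[0.55,0,-125,0,0],[0.55,0,-175,0,0],[0.55,0,-185,0,0],[0.55,0,-185,0,0],[0.55,0,-185,0,0]],
])

```text
t: 25.55
ee_pos: [625.1, -268.4, 227.0]
orientation: [-1.57, 0.001, 0.121]
ft_force: [0.8, -0.2, -0.6]
gripper_width: 0.552
```

Run:
```python
from h import *
im,d,P,W,p,M=look('w10')
c=[626.3,-268.6]
for c in (c,[617.5,-88.7]): print(fit(W,c,28,65.5,74),fit(W,c,60,50,74),'sq',fit(W,c,7,62.5,66))
it,dt,Pt=cam('top'); Wt=world(dt,Pt); cv2.imwrite('pics/top1.png',it)
for c in ([626.3,-268.6],[617.5,-88.7]): print('top',fit(Wt,c,28,64,74),fit(Wt,c,60,50,74))
cv2.imwrite('pics/c10.png',np.hstack([it[120:360,90:510],cv2.resize(im[140:280,250:390],(240,240),interpolation=2)]))
```

```text
t 25.6 tcp [ 624.8 -268.4  226.2] toolx 6.9 w 0.5512522717487125 F [ 0.1 -0.4 -1.6] q [ 0.61  0.62 -0.49  1.41  0.3   1.18  1.78]
(919, array([ 625.9, -268.5,   69. ]), [array([ 626.5, -268.4]), array([34.8, 29.9]), np.float64(3.8)]) (2078, array([ 623.5, -268.6,   63.9]), [array([ 626.1, -268.4]), array([93.4, 29.9]), np.float64(3.8)]) sq (128, array([ 625.9, -268.6,   64.5]), [array([ 626. , -268.5]), array([11.9, 11.5]), np.float64(69.4)])
(1008, array([617.1, -90. ,  68.9]), [array([617.7, -89.1]), array([34.4, 32. ]), np.float64(1.1)]) (2564, array([615.2, -91.9,  63. ]), [array([617.6, -89.2]), array([94. , 32.3]), np.float64(0.1)]) sq (116, array([617.1, -89.9,  64.7]), [array([617.4, -89.6]), array([ 9.8, 12. ]), np.float64(72.6)])
top (168, array([ 624.7, -268. ,   67.8]), [array([ 624.6, -268.1]), array([33.8, 30.6]), np.float64(2.6)]) (369, array([ 621.7, -267.2,   62.6]), [array([ 624.9, -268.1]), array([89.7, 30.6]), np.float64(2.6)])
top (174, array([615.2, -90.6,  67.5]), [array([615.7, -90.5]), array([34.2, 29.2]), np.float64(0.9)]) (382, array([615.1, -90.6,  62.5]), [array([615.6, -90.4]), array([93.3, 29.2]), np.float64(0.5)])
```

View pics/c10.png

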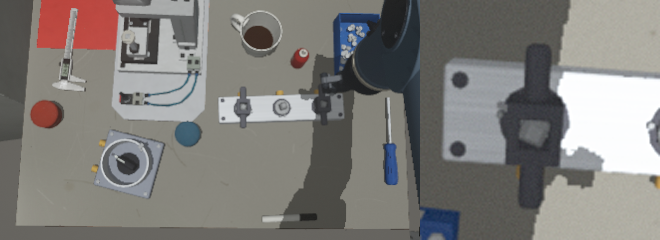

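Both handles are seated (hub tops at z ≈ 68–69) and turned to the stop. The top view shows no third handle and nothing else disturbed. Now back to the dial.

Request:
move_arm([
  [[0.4,-41,0,35,-5],[0.4,-82,0,70,-10],[0.4,-123,0,106,-16],[0.4,-118,0,155,-23],[0.4,-112,0,204,-30],[0.4,-106,0,253,-37],[0.4,-100,0,302,-44],[0.4,-94,0,350,-50],[0.4,-88,0,399,-54],[0.4,-82,0,448,-54],[0.4,-82,0,448,-54],[0.4,-82,0,448,-54],[0.4,-82,0,448,-54],[0.4,-82,0,448,-54]],
])

```text
t: 27.05
ee_pos: [490.3, 164.2, 227.5]
orientation: [-1.57, 0.001, 1.061]
ft_force: [0.1, 0.2, 0.0]
gripper_width: 0.397
```

Run:
```python
from h import *
im,d,P,W,p,M=look('w11')
r=fit(W,[489.5,166.8],30,54,64); print(r,'tool delta',(np.r_[r[2][0],60]-p)@M)
```

```text
t 27.1 tcp [490.4 164.4 227.7] toolx 60.8 w 0.3984773574926746 F [-0.8 -0.1 -0.4] q [ 0.16  0.44 -0.83  1.84  0.37  1.03  1.82]
(670, array([488.9, 165.7,  60.7]), [array([489.3, 166.6]), array([43.8, 13.5]), np.float64(60.6)]) tool delta [  1.60456536 167.67087651   1.99758   ]
```

Request:
move_arm([
  [[0.4,1,45,1.3,0],[0.4,1,90,1.3,0],[0.4,1,135,1.3,0],[0.4,1,165,1.3,0],[0.4,1,182,1.3,0],[0.4,1,190,1.3,0],[0.4,1,190,1.3,0],[0.1,1,190,1.3,0],[0.1,1,190,1.3,0],[0.1,1,190,1.3,0],[0.1,1,190,1.3,0],[0.1,1,190,1.3,0]],
], squeeze=40)

```text
t: 28.3
ee_pos: [490.6, 167.6, 39.3]
orientation: [-1.573, -0.001, 1.063]
ft_force: [1.5, -2.3, 7.5]
gripper_width: 0.155
```

```bash
python3 m.py
```

```text
28.3 [490.6 167.6  39.3] toolx 60.9 mom [-0.54 -0.18  0.  ] F [ 1.5 -2.3  7.5] [-0.01  0.67 -0.63  2.04  0.67  0.64  1.55] 0.15492008797077977
```

Request:
move_arm([
  [[0.1,0,0,0,8],[0.1,0,0,0,16],[0.1,0,0,0,24],[0.1,0,0,0,32],[0.1,0,0,0,40],[0.1,0,0,0,48],[0.1,0,0,0,56],[0.1,0,0,0,64],[0.1,0,0,0,72],[0.1,0,0,0,80],[0.1,0,0,0,88],[0.1,0,0,0,95],[0.1,0,0,0,100],[0.1,0,0,0,104],[0.1,0,0,0,104],[0.1,0,0,0,104]],
])

```text
t: 29.9
ee_pos: [491.3, 163.8, 39.3]
orientation: [-1.572, -0.004, -0.756]
ft_force: [4.7, -15.3, 9.1]
gripper_width: 0.151
```

Request:
move_arm([
  [[0.4,0,0,0,0],[0.4,0,0,0,0],[0.4,0,0,0,0],[0.4,0,-40,0,0],[0.4,0,-90,0,0],[0.4,0,-140,0,0],[0.4,0,-190,0,0],[0.4,0,-190,0,0],[0.4,0,-190,0,0],[0.4,0,-190,0,0]],
])

```text
t: 30.9
ee_pos: [488.7, 167.8, 227.2]
orientation: [-1.572, 0.001, -0.751]
ft_force: [-0.8, -0.4, -0.3]
gripper_width: 0.397
```

Run:
```python
from h import *
import pickle
im,d,P,W,p,M=look('w12'); pickle.dump(P,open('pics/w12.pkl','wb'))
r=fit(W,[489.5,166.8],30,54,64); print(r)
w=W.reshape(-1,3)
k=w[(w[:,2]>66)&(w[:,2]<71.2)&(np.hypot(*(w[:,:2]-[489.5,166.8]).T)<60)]
A=np.c_[2*k[:,:2],np.ones(len(k))];x=np.linalg.lstsq(A,(k[:,:2]**2).sum(1),rcond=None)[0];print('circ',x[:2])
cv2.imwrite('pics/c12.png',cv2.resize(im[140:290,230:410],None,fx=4,fy=4,interpolation=3))
```

```text
t 30.95 tcp [488.6 167.7 226.8] toolx -43.0 w 0.40116328294351183 F [-0.8 -0.8 -0.9] q [-0.29  0.35 -0.18  1.85  0.07  0.95  0.32]
(673, array([489. , 167.9,  60.6]), [array([489.5, 167.2]), array([13.6, 43.8]), np.float64(47.2)])
circ [489.50336879 167.64723213]
```

View pics/c12.png

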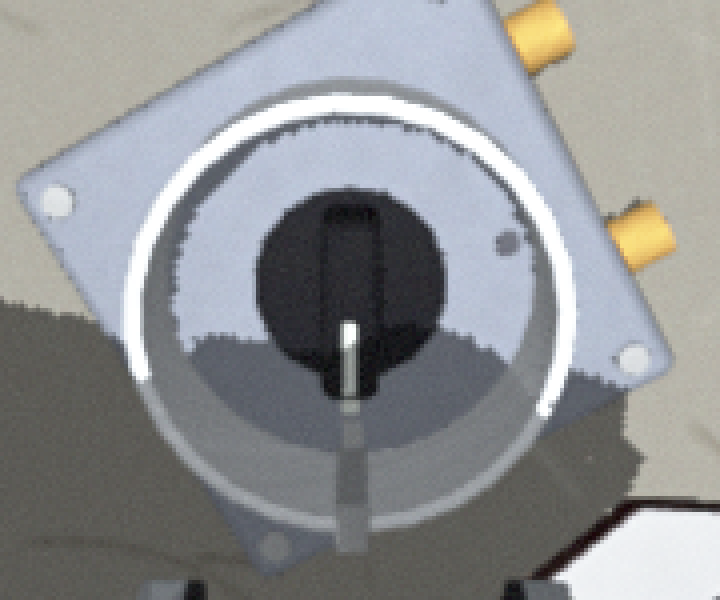

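Run:
```python
from h import *
import pickle
P=pickle.load(open('pics/w12.pkl','rb')); c=np.array([489.5,167.4])
for n,x,y,h in (('stud',508,243,26),('tongue end',350,420,26),('wall',352,480,48),('rim out',351.5,548,68),('rim',351.5,520,72),('nose',349.5,406,33),('line',348.5,328,60),('line2',349,385,60)):
    q=ray(P,230+x/4-.4,140+y/4-.4,h)[:2]-c; print(n,np.hypot(*q).round(1),np.degrees(np.arctan2(q[1],q[0])).round(1))
```

```text
stud 41.8 59.8
tongue end 39.0 -43.2
wall 47.8 -42.5
rim out 57.7 -42.7
rim 48.6 -42.6
nose 32.8 -43.4
line 4.4 -47.1
line2 18.6 -43.7
```

The pointer is at about -43.0° and the clip at about -42.7°, so they line up. I'll do one last numeric check of the handles from the top camera, then hand in.

Run:
```python
from h import *
it,dt,Pt=cam('top'); Wt=world(dt,Pt)
for c in ([626.3,-268.6],[617.5,-88.7]): print('top',fit(Wt,c,28,64,74),fit(Wt,c,60,50,74)[2])
print('tin',fit(Wt,[560,34],40,30,60),'marker',fit(Wt,[372,-198],75,6,30)[2],'bottle',fit(Wt,[735,-220],30,60,120)[1])
print(robot.observe()['t'],robot.job_done())
```

```text
top (164, array([ 624.2, -268.4,   67.8]), [array([ 625. , -268.1]), array([34.7, 30.6]), np.float64(1.1)]) [array([ 624.9, -268.1]), array([89.1, 30.8]), np.float64(2.1)]
top (175, array([615.2, -90.4,  67.4]), [array([615.5, -90.6]), array([34.1, 29.1]), np.float64(0.6)]) [array([615.2, -90.6]), array([93.1, 29.1]), np.float64(0.6)]
tin (504, array([558.3,  33.6,  42.4]), [array([562.8,  34.3]), array([64.4, 53.8]), np.float64(1.6)]) marker [array([ 377.2, -200.8]), array([119.8,  67.4]), np.float64(70.5)] bottle [ 733.4 -218.8   71.8]
the job is handed in; nothing more can be done
31.0 None
```

The job is handed in at about 31 s of robot time, and nothing in my checks suggests a step failed. I first turned the dial down to its zero stop. I then fitted both loose handles on spindles 0 and 2 and turned each counter-clockwise to its stop, then turned the dial up to the clip.

**Last checks**
- **Handles:** both sit fully down, with hub tops at about 68 mm, and both reached a clear stop (0.7–0.9 N m against 0.12 N m of friction).
- **Spindle angles:** spindle 0's square measured 72–73°, against 74° expected. Spindle 2's read a rough 69° against 78°. That does not match well, but its stop torque and its handle's angle matched the same pattern as spindle 0.
- **Dial:** it was still at zero before the final turn. Its pointer is now at about -43.0° and the clip at about -42.7°, a dial angle of about 1.79 rad.
- **Bystanders:** the paste tin and glue bottle measured where they were at the start. My final marker measurement was unusable because the search area took in other points. The marker and the other visible bystanders looked unmoved in a top view taken before the final dial turn.
- **Third handle:** I saw none, though the press hides a small part of the bench from the top camera.

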